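# Discard the chipped gel cassette

## Robot

A 7-joint arm with a two-finger parallel gripper is mounted at the origin on the work surface. World frame = base frame: x ahead of the robot, y to its left, z up, the work surface at z = 0. Lengths are in m, angles in rad, forces in N, time in s.
With the tool pointing down it reaches from about 0.4 to 0.85 m from the base axis. Payload 10.4 kg.
Tool frame: the origin (TCP) lies midway between the tips of the shut fingers; the grasp point (between the pads) lies 19 mm behind it; z points along the fingers, y is the line along which they close (so a half turn about z gives the same grasp; the last joint's range is limited). The gripper opens to 87 mm and grips with 3 to 60 N. Pads are 19 mm wide; open, the fingers measure 117 mm over their backs; the gripper's body (75 mm by 190 mm) begins 51 mm behind the grasp point.
Start: joints at [1.236, 0.332, -0.065, 1.46, 0.022, 1.35, -0.088], TCP at [0.192, -0.595, 0.223] pointing down, gripper open.
Joint ranges: [-2.6, 2.6], [-0.5, 2.12], [-1.47, 1.34], [0.16, 2.42], [-1.27, 4.41], [0.06, 2.06], [-2.6, 2.6]. Speed limits (rad/s): [2.22, 2.22, 2.79, 2.79, 3.14, 3.14, 3.14].

## Interface

Orientations are given as a unit quaternion [x, y, z, w].
In Python, from bench import r gives the robot as it stands.
- The arm moves only by the tool arm_command, never from a script. Its argument "moves" is one flat list of numbers, 4 for each row, row after row: the shift along the tool's x, y, z in cm, then the turn about the tool's z in degrees. A call has 1 to 12 rows; each row shifts and turns the commanded pose from where the row before left it, along the tool's axes as they then stand; what a row does not reach is not made up. A row lasts 1/12 s, in which the tool goes at most 41.7 mm and 7.16 degrees, less where a joint would pass 70% of its speed; a pose out of reach is approached as far as the arm can. A call with a gripper value outside its range is refused whole. "fingers" is the opening in per cent of the stroke, from 0 (shut) to 100 (fully open), set as the call begins (left out, the last holds). The fingers move at their own pace and stop on an object; "squeeze" is the grip in N (left out, the last holds). Time passes only in rows, so rows that do not move let the fingers close. It gives the time, the measured TCP pose, the force, the opening and the grip force at its end, in the units of the state.
- r.read_state(): the state, without advancing time (a new reading comes with each control period).
- r.camera(name): name is "side" or "top" or "wrist"; returns the picture (384x512x3 uint8, red, green, blue); there is no depth.
- r.camera_info(name): a dict with "fx", "fy", "cx", "cy" (pixels), "origin" and "attitude" of the camera in the world. Camera axes: x right, y up, looking along -z (the intrinsics and any distortion apply to the point x, -y, -z); pixel columns grow to the right and rows downward; lengths in m; the calibration is good to about 2 mm. A picture is of the moment at which its call begins: read the wrist's pose just before it. camera_info takes no time and is no camera call; for the wrist camera it gives the pose at the moment of the call.
- r.close_job(): hands the job in; it is judged then, once.
The state is a dict: "time": time; "joint_positions": joint angles; "joint_vel": joint speeds; "joint_torque": joint torques, N m; "ee_pos": TCP position; "eef_rot": TCP orientation; "ft_force": force on the tool from outside, world axes, zero at the start; "torque": the same for the moment, N m; "width": finger opening in m; "grip_force": force on a finger pad.
Only numpy, scipy, OpenCV 4.12 (cv2) and the standard library are available. Lean on these libraries where they do the work, as an engineer would, in place of code of your own. Each camera call takes 0.05 s, during which the arm holds its last target. There are 200 camera calls.

## Task

One of the three gel cassettes in the slanted drying rack has a broken-off top corner. Slide it up out of its slot by its top edge and put it in the wire discard basket: keep hold of it until its lower end is well down inside the basket, then let go so that it stays in there. Leave the two sound cassettes in their slots, and leave the basket, bottle and beaker standing where they are.

Things in the scene. Friction and masses are not known exactly. Their poses are not given: they have to be found in the camera images.
- chipped: Rejected gel cassette: white plastic plate with a dark greenish window, 8 mm thick (x), 84 wide (y), 110 tall (z), about 0.12 kg. Its +y top corner is broken off: a 45 degree cut taking 30 mm off top edge and side. Foot edge rounded. Origin: middle of its foot; z runs up the plate. It starts in any of the rack's three slots, leaning 0.5 rad from vertical, top towards the robot.
- chipped_top (a point): Point on the chipped cassette's top edge, 110 mm up its z axis from the foot, midway across its full width (y = 0); axes as the body's. The top edge runs from y = -42 to +12 mm.
- chipped_mid (a point): Centre of the chipped cassette, 55 mm up its z axis from the foot.
- good_a: Sound cassette, the same plate, origin and axes as the chipped one but with all corners square; stands leaning in another slot of the rack and stays there.
- good_b: Second sound cassette, identical to good_a, in the remaining slot; it stays there.
- rack: Fixed grey plastic rack 215 mm (x) by 104 (y), cheeks 63 mm high. Origin: centre of underside, z up, -x side to the robot (yaw within 0.3 rad). Three slots across it, 60 mm apart in x: cassette feet at x = -38, 22, 82, y = 0, z = 20 mm. Clear gap between cassettes, square to their faces: 44 mm. The bench side (y about 0.19 or -0.19 m) varies; the basket is on the other.
- slot (a point): Foot of the middle slot (rack x = 22, z = 20 mm), z axis along the slot, leaning 0.5 rad to the rack's -x. Slots are 12 mm wide and hold a plate near its side edges by strips 62 mm (-x side, on which it rests) and 42 mm high along the plate; the middle 52 mm of width is open, the top 48 mm stands free. Sliding up along z clears the slot after 62 mm, the neighbours' tops after 110 mm.
- basket: Discard basket of steel wire, 3 mm sheet floor, open top, 230 mm (x) by 170 (y), 90 high, inside 220 by 160 mm, about 0.8 kg, loose on the bench, yaw within 0.25 rad. Origin: centre of its underside; z up.
- bottle: Bystander: capped bottle, 54 mm across, 115 mm high, standing between rack and basket. Origin: centre of its underside.
- beaker: Bystander: empty clear beaker, 70 mm across, 85 mm high, standing beyond the bottle. Origin: centre of its underside.
There are look-alikes about, which are no part of the job. What is shaped like the chipped but red or turquoise is not meant.

How it is judged:
On the way, in this order (a step that is already met when the one before it is completed fails the run):
1. the chipped cassette is held in the fingers, lifted clear of the rack (contact force between the fingers and chipped above 0.5 N and height (world z) of chipped above 0.085 m), for 0.1 s.
2. still held, its lower end is down inside the basket, below the rim (contact force between the fingers and chipped above 0.5 N and x of chipped in the frame of basket between -0.115 and 0.115 m and y of chipped in the frame of basket between -0.085 and 0.085 m and z of chipped in the frame of basket below 0.075 m), for 0.1 s.
At the end, for the whole second after the job is handed in: Chipped cassette at rest, let go, inside the basket (centre within its walls, at most 75 mm above its underside). Basket upright within 40 mm of its place; sound cassettes in their slots within 12 mm; bottle and beaker upright within 40 mm of their places (x of chipped_mid in the frame of basket between -0.11 and 0.11 m and y of chipped_mid in the frame of basket between -0.08 and 0.08 m and z of chipped_mid in the frame of basket below 0.075 m and linear speed of chipped below 0.03 m/s and angular speed of chipped below 0.5 rad/s and angle between basket's own z axis and vertical below 0.1 rad and distance of each of basket, bottle, beaker from where it was at the start of the episode below 0.04 m and distance of each of good_a, good_b from where it was at the start of the episode below 0.012 m and angle between each of bottle, beaker's own z axis and vertical below 0.3 rad); the robot touches nothing.
It fails at once if sound cassette good_a shifted more than 12 mm or pulled out of its slot (distance of good_a from where it was at the start of the episode above 0.012 m).
It fails at once if sound cassette good_b shifted more than 12 mm or pulled out of its slot (distance of good_b from where it was at the start of the episode above 0.012 m).
It fails at once if bottle pushed more than 40 mm or knocked over (distance of bottle from where it was at the start of the episode above 0.04 m or angle between bottle's own z axis and vertical above 0.5 rad).
It fails at once if beaker pushed more than 40 mm or knocked over (distance of beaker from where it was at the start of the episode above 0.04 m or angle between beaker's own z axis and vertical above 0.5 rad).
It fails at once if basket shoved more than 40 mm or tipped (distance of basket from where it was at the start of the episode above 0.04 m or angle between basket's own z axis and vertical above 0.3 rad).
It also fails if it takes over 43 s, if anything falls off the work surface, if the arm or the gripper's body presses on something with over 40 N, if the wrist force passes 120 N, or if a joint passes its speed limit or range.

## Working session

There is one attempt and no reset: what is moved stays moved. The work goes in short steps, Python scripts to look and compute and a tool call to move; the robot and the scene stay as the last step left them, time stands still between calls to the robot, and variables do not carry over. Pictures are saved under pics/ and viewed, at most 10 in all, crops included, and the job is handed in when it is done.

Besides the shell and the picture viewer there is one more tool, called by a JSON object that holds its "op" and its "data", one argument or row to a line. arm_command: Moves the arm, as the interface text tells. Its arguments: {"type":"object","properties":{"moves":{"type":"array"},"fingers":{"type":"number"},"squeeze":{"type":"number"}},"required":["moves"]}

```bash
mkdir -p pics
python3 - <<'E'
from bench import r
import cv2,json
s=r.read_state();print(s['time'],s['ee_pos'],s['eef_rot'],s['width'])
for n in ("top","side"):
    cv2.imwrite(f"pics/{n}0.png",r.camera(n)[:,:,::-1]);print(n,r.camera_info(n))
print(r.camera_info("wrist"))
E
```

```text
0.0 [ 0.1915949  -0.59450537  0.22175864] [ 9.87872383e-01  1.55266440e-01 -1.38975660e-04 -6.84426318e-04] 0.08657780743449729
top {'fx': 496.4200491720624, 'fy': 496.4200491720624, 'cx': 241.2346082331233, 'cy': 193.08270730368744, 'origin': array([ 0.29312074, -0.04834198,  1.19872858]), 'attitude': array([-0.07196004,  0.07507656,  0.71238447, -0.69404152])}
side {'fx': 402.49668410101884, 'fy': 402.49668410101884, 'cx': 255.15238389290406, 'cy': 191.04943521974863, 'origin': array([0.42706458, 0.57275455, 0.86681729]), 'attitude': array([-0.01947469,  0.34175786,  0.93826424, -0.04982497])}
{'fx': 330.75047205514664, 'fy': 330.75047205514664, 'cx': 250.5814690215935, 'cy': 193.22515972936077, 'origin': array([ 0.27048812, -0.56956069,  0.3845495 ]), 'attitude': array([-0.12191107,  0.08951586, -0.58163703,  0.79926402])}
```

View pics/top0.png

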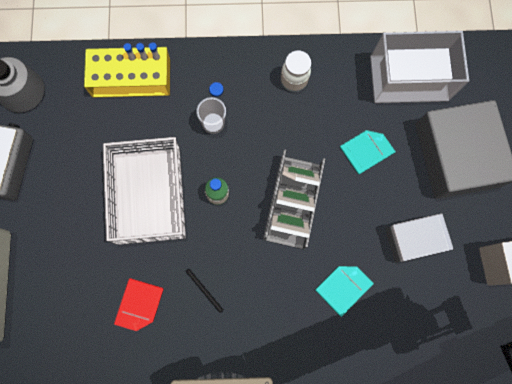

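View pics/side0.png

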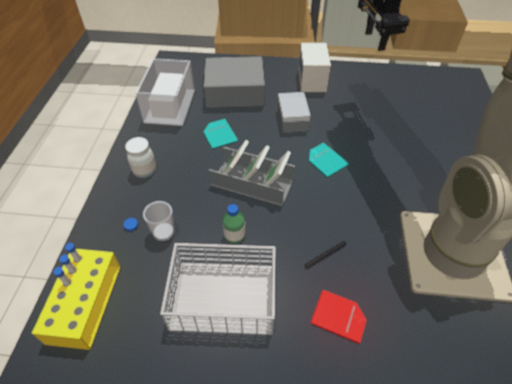

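The top view shows the rack at (297,200), the basket at (145,190), the bottle at (216,190) and the beaker at (211,115). Look-alikes are the red plate (138,305) and the turquoise plates (368,150) and (345,288). The three white plates in the rack are the candidates: (302,172), (297,195), (291,222). Next I'll crop in close on the rack.

```bash
cat > h.py <<'E'
import numpy as np, cv2
from scipy.spatial.transform import Rotation as R
def ray(info,u,v):
    d=np.array([(u-info['cx'])/info['fx'],-(v-info['cy'])/info['fy'],-1.])
    return np.array(info['origin']),R.from_quat(info['attitude']).apply(d)
def onz(info,u,v,z):
    o,d=ray(info,u,v);return o+d*(z-o[2])/d[2]
def proj(info,p):
    q=R.from_quat(info['attitude']).inv().apply(np.atleast_2d(p)-info['origin'])
    return np.c_[info['cx']+info['fx']*q[:,0]/-q[:,2],info['cy']+info['fy']*q[:,1]/q[:,2]]
def tri(i1,p1,i2,p2):
    o1,d1=ray(i1,*p1);o2,d2=ray(i2,*p2)
    t=np.linalg.lstsq(np.c_[d1,-d2],o2-o1,rcond=None)[0]
    a,b=o1+t[0]*d1,o2+t[1]*d2
    return (a+b)/2,np.linalg.norm(a-b)
E
python3 - <<'E'
import cv2,numpy as np
a=cv2.imread('pics/top0.png')[145:255,255:335];b=cv2.imread('pics/side0.png')[130:210,200:300]
a=cv2.resize(a,None,fx=5,fy=5,interpolation=cv2.INTER_CUBIC);b=cv2.resize(b,None,fx=4,fy=4,interpolation=cv2.INTER_CUBIC)
c=np.zeros((550,800,3),np.uint8);c[:550,:400]=a;c[:320,400:800]=b
cv2.imwrite('pics/crop0.png',c)
E
```

```text
(no output)
```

View pics/crop0.png

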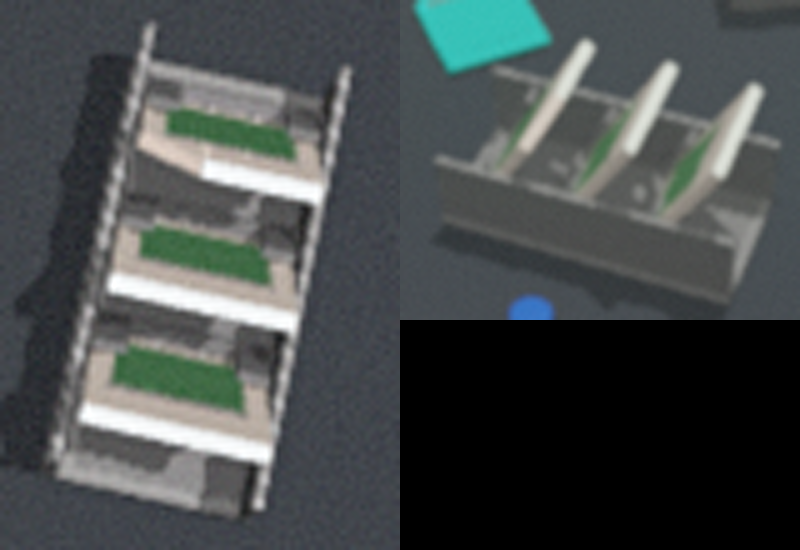

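The close crop shows the far plate, top edge at crop (205,170)–(322,193), with its +y (left) corner cut off. That is full-image pixel about (302,181), in the slot at rack x = +82. The other two plates are square. Next I'll locate the rack, basket and bottle.

```bash
cat > loc.py <<'E'
from bench import r
from h import *
T=r.camera_info('top');S=r.camera_info('side')
P=lambda u,v:(255+(u+.5)/5-.5,145+(v+.5)/5-.5)
c=np.array([onz(T,*P(*p),.063)[:2] for p in((152,25),(57,460),(347,68),(262,508))])
print('rack cheek ends',c.round(4).tolist())
ex=(c[0]-c[1]+c[2]-c[3]);rho=np.arctan2(ex[1],ex[0]);rc=c.mean(0)
print('rack',rc.round(4),'yaw',rho.round(3),np.linalg.norm(c[0]-c[1]),np.linalg.norm(c[0]-c[2]))
ztop=.02+.11*np.cos(.5)
# top face mid-line of the chipped: pixel of ends
e=np.array([onz(T,*P(*p),ztop)[:2] for p in((205,170),(322,193))])
X=np.array([np.cos(rho),np.sin(rho)]);Y=np.array([-X[1],X[0]])
for n,q in zip('LR',e): print('edge',n,q.round(4),'rack frame',(q-rc)@X,(q-rc)@Y)
print('expected top x',.082-.11*np.sin(.5))
for lr in (((112,283),(295,318)),((85,413),(268,448))):
    for p in lr:
        q=onz(T,*P(*p),ztop)[:2]; print('good',(q-rc)@X,(q-rc)@Y)
b=np.array([onz(T,*p,.09)[:2] for p in((104,143),(177,138),(185,240),(108,243))])
f=(b[0]-b[3]+b[1]-b[2]);print('basket',b.mean(0),'yaw',np.arctan2(f[1],f[0]),np.linalg.norm(b[0]-b[3]),np.linalg.norm(b[0]-b[1]))
print('bottle cap',onz(T,216,184,.115)[:2],'beaker',onz(T,211,104,.085)[:2],onz(T,213,122,.0)[:2])
E
python3 loc.py
```

```text
rack cheek ends [[0.6363, -0.1636], [0.4295, -0.1107], [0.6126, -0.2552], [0.4051, -0.2037]]
rack [ 0.5209 -0.1833] yaw -0.247 0.21338691866393836 0.0946363327771842
edge L [ 0.5518 -0.1789] rack frame 0.02892408229603758 0.011818139055082744
edge R [ 0.5399 -0.2308] rack frame 0.030026965900489786 -0.04137482480470274
expected top x 0.02926319075353767
good -0.030758289395885603 0.0419694426233955
good -0.028446990450969333 -0.040346030264515415
good -0.09030863762561035 0.041656349769276145
good -0.08785545585641347 -0.03976069423130033
basket [0.54059555 0.16676513] yaw 0.07202295817478965 0.2343939297287512 0.17027485133892356
bottle cap [ 5.44372882e-01 -2.28553204e-04] beaker [0.74725712 0.00993437] [0.73312004 0.00995935]
```

{"op": "arm_command", "data": {
  "moves": [0,0,-0.5,-6.45,0,0,-0.5,-6.45,0,0,-0.5,-6.45,0,0,-0.5,-6.45,0,0,-0.5,-6.45,0,0,-0.5,-6.45,0,0,-0.5,-6.45,0,0,-0.5,-6.45,0,0,-0.5,-6.45,0,0,0,0],
  "fingers": 46,
  "squeeze": 20
}}

```text
time: 0.93
ee_pos: [0.1918, -0.5951, 0.2682]
eef_rot: [0.787, 0.617, -0.0, 0.0]
ft_force: [0.1, 0.8, 0.2]
width: 0.041
grip_force: 0.0
```

```bash
cat > to.py <<'E'
# usage: to.py x y z yaw(tool x)  -> shift in tool cm, turn deg
import sys
from bench import r
from h import *
def go(x,y,z,yaw):
    s=r.read_state();q=R.from_quat(s['eef_rot']);d=q.inv().apply(np.array([x,y,z])-s['ee_pos'])
    tx=q.apply([1,0,0]);a=np.arctan2(tx[1],tx[0]);w=(a-yaw+np.pi)%(2*np.pi)-np.pi
    print('t',round(s['time'],2),'pos',s['ee_pos'].round(4),'yaw',a.round(4),'down',q.apply([0,0,1]).round(3),'shift cm',(100*d).round(2),'turn deg',np.degrees(w).round(2))
    print('f',s['ft_force'].round(1),'w',round(s['width'],4),'grip',s['grip_force'],'q',np.round(s['joint_positions'],2))
if __name__=='__main__': go(*map(float,sys.argv[1:5]))
E
python3 to.py 0.5549 -0.193 0.20 1.324
```

```text
t 0.93 pos [ 0.1918 -0.5951  0.2682] yaw 1.3302 down [ 0.    -0.001 -1.   ] shift cm [47.71 25.69  6.8 ] turn deg 0.36
f [0.1 0.8 0.2] w 0.041 grip 0.0 q [ 1.34  0.32 -0.2   1.38  0.06  1.44  0.9 ]
```

{"op": "arm_command", "data": {
  "moves": [2.5,1.4,0,0,3.0,1.6,0,0,3.0,1.6,0,0,3.0,1.6,0,0,3.0,1.6,0,0,3.0,1.6,0,0,3.0,1.6,0,0,3.0,1.6,0,0,3.0,1.6,0,0,3.0,1.6,0,0,3.0,1.6,0,0,3.0,1.6,0,0]
}}

```text
time: 1.93
ee_pos: [0.4631, -0.2953, 0.2671]
eef_rot: [0.79, 0.613, -0.0, -0.0]
ft_force: [-0.2, 0.0, -0.1]
width: 0.0401
grip_force: 0.0
```

```bash
python3 to.py 0.5554 -0.193 0.20 1.324
```

```text
t 1.93 pos [ 0.4631 -0.2953  0.2671] yaw 1.3205 down [-0.  0. -1.] shift cm [12.2   6.41  6.71] turn deg -0.2
f [-0.2  0.  -0.1] w 0.0401 grip 0.0 q [ 0.9   0.18 -0.47  1.57  0.08  1.41  0.17]
```

{"op": "arm_command", "data": {
  "moves": [3.0,1.6,0.5,0,3.0,1.6,1.2,0,3.0,1.6,1.5,0,2.0,1.0,1.5,0,1.0,0.5,1.2,0,0.2,0.1,0.8,0,0,0,0,0,0,0,0,0]
}}

```text
time: 2.6
ee_pos: [0.5532, -0.1959, 0.2004]
eef_rot: [0.789, 0.614, -0.001, -0.0]
ft_force: [0.9, 0.0, 1.1]
width: 0.0398
grip_force: 0.0
```

```bash
python3 to.py 0.5554 -0.193 0.0945 1.324
python3 - <<'E'
from bench import r
from h import *
i=r.camera_info('wrist');im=r.camera('wrist')
cv2.imwrite('pics/w1.png',im[:,:,::-1])
rc=np.array([.5209,-.1833]);X=np.array([.9697,-.2445]);Y=np.array([.2445,.9697])
for y in(-.042,.012):print(proj(i,np.r_[rc+.0293*X+y*Y,.1165]))
E
```

```text
t 2.6 pos [ 0.5532 -0.1959  0.2004] yaw 1.3218 down [-0.001 -0.001 -1.   ] shift cm [ 0.35  0.15 10.59] turn deg -0.12
f [0.9 0.  1.1] w 0.0398 grip 0.0 q [ 0.71  0.31 -0.54  1.57  0.17  1.3  -0.11]
[[244.08111528 243.0149421 ]]
[[243.5726034  179.34422741]]
```

View pics/w1.png

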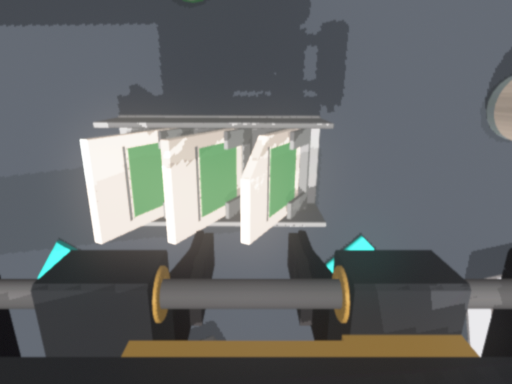

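The wrist view shows the chipped plate rightmost, with its top edge running from about (250,237) to (252,180). I'll check the offset from the predicted u = 244.

Run:
```python
from bench import r
from h import *
i=r.camera_info('wrist');im=cv2.imread('pics/w1.png')
rc=np.array([.5209,-.1833]);X=np.array([.9697,-.2445]);Y=np.array([.2445,.9697])
def pt(x,y,z): return np.r_[rc+x*X+y*Y,z]
c=cv2.resize(im[110:260,70:345],None,fx=2.9,fy=2.9,interpolation=cv2.INTER_CUBIC)
for k in(0,1,2):
  for s in(-.004,.004):
    ps=np.array([pt(.0293-.06*k+s*np.cos(.5),y,.1165+s*np.sin(.5)) for y in(-.042,.012 if k==0 else .042)])
    q=proj(i,ps);print(k,s,q.round(1).tolist())
    q=((q-[70,110])*2.9).astype(int);cv2.line(c,tuple(map(int,q[0])),tuple(map(int,q[1])),(0,0,255),1)
cv2.imwrite('pics/w1c.png',c)
```

```text
0 -0.004 [[239.4, 241.4], [238.6, 178.3]]
0 0.004 [[247.8, 243.5], [247.5, 179.5]]
1 -0.004 [[166.9, 241.5], [158.2, 139.7]]
1 0.004 [[174.3, 243.6], [166.3, 140.5]]
2 -0.004 [[94.4, 241.6], [78.4, 139.9]]
2 0.004 [[100.9, 243.7], [85.3, 140.6]]
```

View pics/w1c.png

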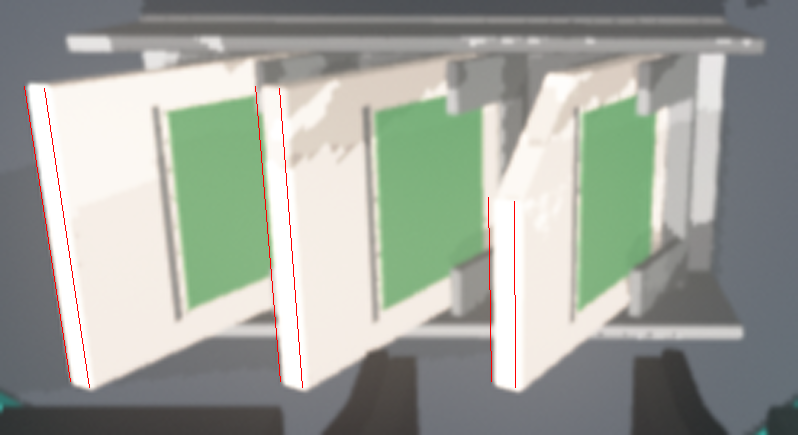

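The predicted edges lie on the observed ones to about 1 mm, so I'll descend and grip.

{"op": "arm_command", "data": {
  "moves": [0.35,0.15,1.0,0,0,0,2.0,0,0,0,2.0,0,0,0,2.0,0,0,0,1.5,0,0,0,1.2,0,0,0,0.9,0,0,0,0,0,0,0,0,0]
}}

```text
time: 3.4
ee_pos: [0.5566, -0.1912, 0.0948]
eef_rot: [0.789, 0.615, 0.0, 0.0]
ft_force: [0.6, -0.6, 0.9]
width: 0.0399
grip_force: 0.0
```

```bash
python3 to.py 0.5554 -0.193 0.0945 1.324
```

```text
t 3.4 pos [ 0.5566 -0.1912  0.0948] yaw 1.3246 down [ 0. -0. -1.] shift cm [-0.2  -0.07  0.03] turn deg 0.03
f [ 0.6 -0.6  0.9] w 0.0399 grip 0.0 q [ 0.68  0.41 -0.53  1.69  0.22  1.11 -0.16]
```

{"op": "arm_command", "data": {
  "moves": [-0.1,-0.07,0,0,0,0,0,0,0,0,0,0,0,0,0,0,0,0,0,0,0,0,0,0,0,0,0,0,0,0,0,0],
  "fingers": 0,
  "squeeze": 20
}}

```text
time: 4.07
ee_pos: [0.5562, -0.192, 0.0951]
eef_rot: [0.788, 0.615, 0.0, 0.001]
ft_force: [1.8, -0.3, 4.1]
width: 0.018
grip_force: 18.8
```

{"op": "arm_command", "data": {
  "moves": [0,-0.24,-0.44,0,0,-0.24,-0.44,0,0,-0.24,-0.44,0,0,-0.24,-0.44,0,0,0,0,0,0,0,0,0],
  "squeeze": 25
}}

```text
time: 4.57
ee_pos: [0.5469, -0.1896, 0.1128]
eef_rot: [0.788, 0.615, 0.0, 0.001]
ft_force: [4.5, -1.0, 3.5]
width: 0.0177
grip_force: 23.9
```

```bash
python3 to.py 0.5554 -0.193 0.0945 1.324
python3 - <<'E'
from bench import r
from h import *
w=r.camera('wrist')[100:330,60:370];s=r.camera('side')[110:220,190:310]
c=np.zeros((460,800,3),np.uint8)
a=cv2.resize(w[:,:,::-1],(440,326));b=cv2.resize(s[:,:,::-1],(360,330))
c[:326,:440]=a;c[:330,440:]=b;cv2.imwrite('pics/l1.png',c[:330])
E
```

```text
t 4.57 pos [ 0.5469 -0.1896  0.1128] yaw 1.325 down [ 0.002 -0.001 -1.   ] shift cm [-0.12  0.9   1.83] turn deg 0.05
f [ 4.5 -1.   3.5] w 0.0177 grip 23.91100354361697 q [ 0.7   0.37 -0.54  1.7   0.2   1.13 -0.14]
```

View pics/l1.png

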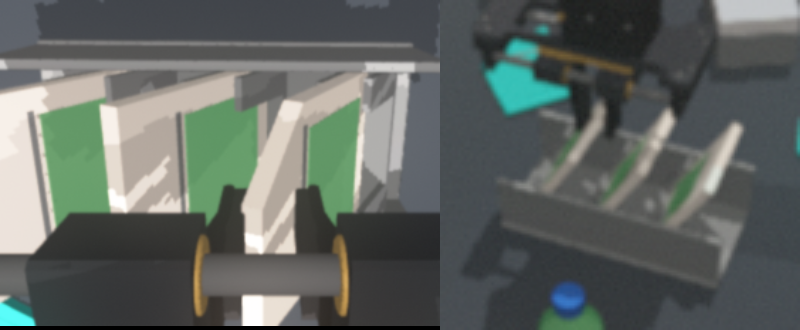

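The plate is between the fingers and rising with them, since the width stays near 18 mm. I'll carry on along the slot.

{"op": "arm_command", "data": {
  "moves": [0,-0.24,-0.44,0,0,-0.24,-0.44,0,0,-0.24,-0.44,0,0,-0.24,-0.44,0,0,-0.24,-0.44,0,0,0,0,0,0,0,0,0]
}}

```text
time: 5.25
ee_pos: [0.5351, -0.1866, 0.1344]
eef_rot: [0.788, 0.615, 0.0, 0.0]
ft_force: [4.5, -0.8, 4.7]
width: 0.0176
grip_force: 24.3
```

{"op": "arm_command", "data": {
  "moves": [0,0.2,-0.5,0,0,0.4,-0.4,0,0,0.4,-0.4,0,0,0.4,-0.4,0,0,0.4,-0.4,0,0,0,0,0]
}}

```text
time: 5.75
ee_pos: [0.553, -0.1911, 0.1559]
eef_rot: [0.788, 0.615, 0.0, 0.0]
ft_force: [3.1, -1.3, 2.0]
width: 0.0111
grip_force: 23.8
```

```bash
python3 to.py 0.5554 -0.193 0.2 1.324
python3 - <<'E'
from bench import r
from h import *
w=r.camera('wrist')[80:330,60:370];s=r.camera('side')[90:220,190:310]
c=np.zeros((460,800,3),np.uint8)
a=cv2.resize(w[:,:,::-1],(440,355));b=cv2.resize(s[:,:,::-1],(360,390))
c[:355,:440]=a;c[:390,440:]=b;cv2.imwrite('pics/l2.png',c[:390])
E
```

```text
t 5.75 pos [ 0.553  -0.1911  0.1559] yaw 1.3249 down [ 0.001 -0.    -1.   ] shift cm [-0.12  0.28 -4.41] turn deg 0.05
f [ 3.1 -1.3  2. ] w 0.0111 grip 23.7664804851849 q [ 0.7   0.34 -0.54  1.63  0.18  1.22 -0.13]
```

View pics/l2.png

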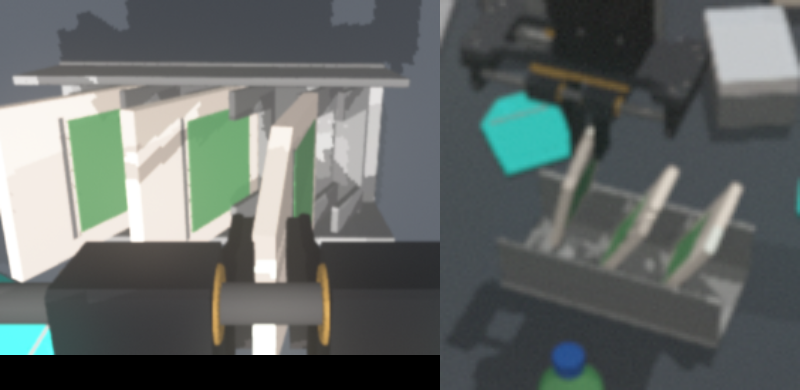

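The plate is swinging upright in the grip (width 11 mm) with its foot at the slot's far side, clear of the neighbours. I'll keep going up and away.

{"op": "arm_command", "data": {
  "moves": [0,0.4,-0.4,0,0,0.4,-0.5,0,0,0.3,-0.6,0,0,0.2,-0.7,0,0,0,-1.0,0,0,0,-1.5,0,0,0,-2.0,0,0,0,-2.0,0,0,0,-2.0,0,0,0,-2.0,0,0,0,-1.5,0,0,0,-0.5,0]
}}

```text
time: 6.85
ee_pos: [0.5652, -0.1939, 0.3054]
eef_rot: [0.788, 0.615, 0.001, 0.001]
ft_force: [-0.1, 0.0, -1.7]
width: 0.0076
grip_force: 25.0
```

```bash
python3 to.py 0.5406 0.1668 0.32 1.324
python3 - <<'E'
from bench import r
from h import *
t=r.camera('top');s=r.camera('side')
c=np.hstack([cv2.resize(x[:,:,::-1],(400,300)) for x in (t,s)])
c=np.hstack([cv2.resize(t[40:280,90:390,::-1],(400,320)),cv2.resize(s[0:240,150:450,::-1],(400,320))])
cv2.imwrite('pics/l3.png',c)
E
```

```text
t 6.85 pos [ 0.5652 -0.1939  0.3054] yaw 1.3252 down [ 0.003 -0.001 -1.   ] shift cm [ 34.39 -11.15  -1.51] turn deg 0.07
f [-0.1  0.  -1.7] w 0.0076 grip 24.99796360731125 q [ 0.69  0.29 -0.55  1.38  0.15  1.51 -0.1 ]
```

View pics/l3.png

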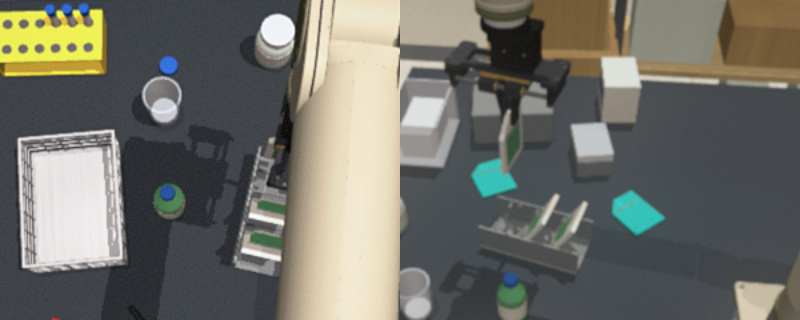

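The plate hangs flat in the grip, foot about 0.22 m up, and the sound plates are in place. I'll carry it over the bottle to the basket.

{"op": "arm_command", "data": {
  "moves": [1.5,-0.5,0,0,2.5,-0.8,0,0,3.2,-1.0,0,0,3.4,-1.1,0,0,3.4,-1.1,0,0,3.4,-1.1,0,0,3.4,-1.1,0,0,3.4,-1.1,0,0,3.4,-1.1,0,0,3.2,-1.1,0,0,2.5,-0.8,0,0,1.0,-0.4,0,0]
}}

```text
time: 7.95
ee_pos: [0.5372, 0.171, 0.301]
eef_rot: [0.787, 0.617, -0.0, -0.001]
ft_force: [0.1, 0.4, -1.6]
width: 0.0079
grip_force: 25.0
```

```bash
python3 to.py 0.5406 0.1668 0.1 1.643
```

```text
t 7.95 pos [0.5372 0.171  0.301 ] yaw 1.3309 down [-0.002  0.001 -1.   ] shift cm [-0.34  0.47 20.1 ] turn deg -17.88
f [ 0.1  0.4 -1.6] w 0.0079 grip 24.997873306274414 q [ 0.26  0.25 -0.77  1.47  0.17  1.5  -0.75]
```

{"op": "arm_command", "data": {
  "moves": [-0.3,0.4,0.5,-4.5,0,0,1.0,-4.5,0,0,1.5,-4.5,0,0,1.5,-4.4,0,0,1.5,0,0,0,1.5,0,0,0,0.5,0,0,0,0,0]
}}

```text
time: 8.62
ee_pos: [0.5416, 0.1612, 0.2203]
eef_rot: [0.683, 0.73, -0.002, -0.001]
ft_force: [0.9, -0.9, -0.8]
width: 0.0079
grip_force: 25.0
```

```bash
python3 to.py 0.5406 0.1668 0.1 1.643
python3 - <<'E'
from bench import r
from h import *
t=r.camera('wrist');s=r.camera('side')
c=np.hstack([cv2.resize(t[:,:,::-1],(427,320)),cv2.resize(s[140:370,120:330,::-1],(370,320))])
cv2.imwrite('pics/b1.png',c)
E
```

```text
t 8.62 pos [0.5416 0.1612 0.2203] yaw 1.637 down [-0.003 -0.001 -1.   ] shift cm [ 0.57 -0.02 12.03] turn deg -0.34
f [ 0.9 -0.9 -0.8] w 0.0079 grip 24.997841119766235 q [ 0.29  0.3  -0.8   1.59  0.22  1.35 -0.46]
```

View pics/b1.png

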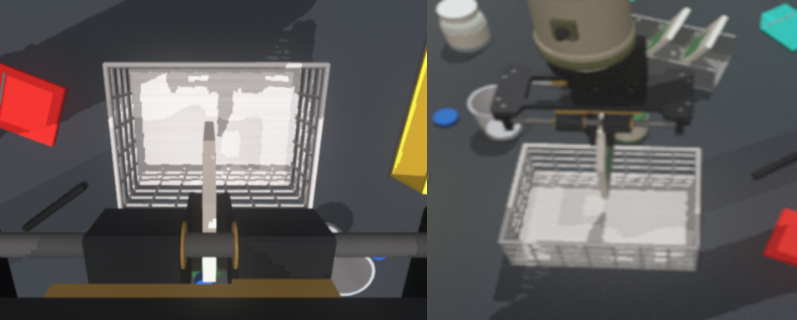

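The plate hangs over the middle of the basket, its foot centred between the walls. I'll lower it.

{"op": "arm_command", "data": {
  "moves": [0.5,0,1.0,0,0,0,1.8,0,0,0,2.0,0,0,0,2.0,0,0,0,1.5,0,0,0,1.2,0,0,0,0.9,0,0,0,0.6,0,0,0,0,0,0,0,0,0,0,0,0,0]
}}

```text
time: 9.63
ee_pos: [0.5429, 0.1672, 0.113]
eef_rot: [0.683, 0.73, 0.001, 0.0]
ft_force: [-0.2, 0.2, -2.0]
width: 0.0076
grip_force: 25.0
```

{"op": "arm_command", "data": {
  "moves": [0,0,0.4,0,0,0,0.4,0,0,0,0.3,0,0,0,0,0,0,0,0,0]
}}

```text
time: 10.05
ee_pos: [0.5422, 0.1669, 0.1009]
eef_rot: [0.683, 0.73, -0.0, -0.0]
ft_force: [-0.6, 0.5, -0.7]
width: 0.008
grip_force: 25.0
```

Its foot is about 10 mm above the floor, well below the rim, so I'll let go and withdraw.

{"op": "arm_command", "data": {
  "moves": [0,0,0,0,0,0,0,0,0,0,0,0,0,0,0,0,0,0,0,0,0,0,0,0,0,0,0,0,0,0,0,0,0,0,0,0],
  "fingers": 60
}}

```text
time: 10.8
ee_pos: [0.5424, 0.1669, 0.1011]
eef_rot: [0.683, 0.73, -0.0, 0.0]
ft_force: [-0.3, -0.3, 0.0]
width: 0.0512
grip_force: 0.0
```

{"op": "arm_command", "data": {
  "moves": [0,0,-0.5,0,0,0,-1.0,0,0,0,-1.5,0,0,0,-2.0,0,0,0,-2.5,0,0,0,-2.5,0,0,0,-2.5,0,0,0,-2.5,0,0,0,-2.5,0,0,0,-1.5,0,0,0,0,0,0,0,0,0]
}}

```text
time: 11.8
ee_pos: [0.5426, 0.1673, 0.2925]
eef_rot: [0.683, 0.73, 0.001, 0.001]
ft_force: [-0.8, -0.4, -0.2]
width: 0.0523
grip_force: 0.0
```

```bash
python3 to.py 0.5406 0.1668 0.1 1.643
python3 - <<'E'
from bench import r
from h import *
t=r.camera('wrist');s=r.camera('side')
c=np.hstack([cv2.resize(t[:,:,::-1],(400,300)),cv2.resize(s[:,:,::-1],(400,300))])
cv2.imwrite('pics/b2.png',c)
E
```

```text
t 11.8 pos [0.5426 0.1673 0.2925] yaw 1.6376 down [ 0.002  0.    -1.   ] shift cm [-0.04 -0.24 19.25] turn deg -0.31
f [-0.8 -0.4 -0.2] w 0.0523 grip 0.0 q [ 0.29  0.27 -0.81  1.47  0.19  1.48 -0.45]
```

View pics/b2.png

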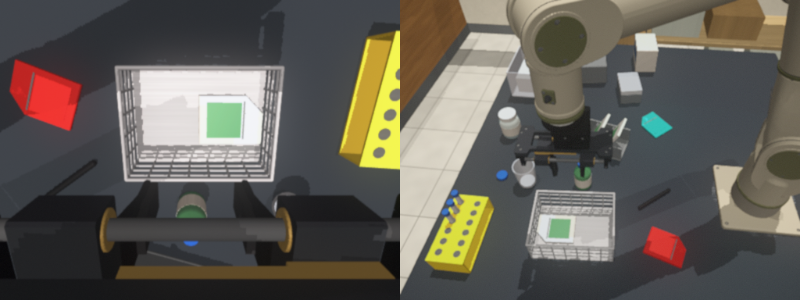

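The cassette lies flat on the basket floor. The basket, bottle, beaker and sound plates stand in place.

```bash
python3 -c "
from bench import r
print(r.close_job())"
```

```text
the job is handed in; nothing more can be done
None
```

The chipped cassette is lying flat on the basket floor, released. In the last picture everything else was standing in place, and the job was handed in at about 12 s (no verdict was returned).

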